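Check the scooter's brake levers against their grips

ROBOT

A 6-joint arm with a two-finger parallel gripper is mounted at the origin on the work surface. World frame = base frame: x ahead of the robot, y to its left, z up, the work surface at z = 0. Lengths are in m, angles in rad, forces in N, time in s.
With the tool pointing down it reaches from about 0.35 to 0.775 m from the base axis. Payload 7.3 kg.
Tool frame: the origin (TCP) lies at the very end of the fingers, on their centre line; the grasp point (between the pads) lies 19 mm behind it; x points along the fingers, y is the direction in which the jaws open and shut, and the axes are right-handed (so a half turn about x gives the same grasp; the last joint's range is limited). The gripper opens to 92 mm and grips with 3 to 60 N. Pads are 19 mm wide; open, the fingers measure 130 mm over their backs; the gripper's body (75 mm by 190 mm) begins 47 mm behind the grasp point.
Start: joints at [1.188, 0.342, 1.524, -0, 1.275, -0.146], TCP at [0.123, 0.51, 0.227] pointing down, gripper open.
Joint ranges: [-2.53, 2.53], [-0.77, 2.02], [0.04, 2.7], [-1, 4.14], [0.28, 2.66], [-3.11, 3.11]. Speed limits (rad/s): [2.57, 2.57, 3.14, 3.14, 3.14, 3.14].

INTERFACE

Orientations are given as [roll, pitch, yaw] about the fixed x, y, z axes, in that order (R = Rz(yaw) Ry(pitch) Rx(roll)).
In Python, from cell import robot gives the robot as it stands.
- The arm moves only by the tool play_rows, never from a script. Its argument "moves" is a list that holds one entry, the list of rows, each a list of 5 numbers: the shift along the tool's x, y, z in m, then the turn about the tool's x in degrees, then the opening, from -1 (shut) to 1 (fully open), so that 0 is half open. A call has exactly 10 rows; each row shifts and turns the pose as measured when the row begins, along the tool's axes as they then stand; what a row does not reach is not made up. A row lasts 1/10 s, in which the tool goes at most 50 mm and 8.59 degrees, less where a joint would pass 70% of its speed; a pose out of reach is approached as far as the arm can. A call with a gripper value outside its range is refused whole. The fingers move at their own pace and stop on an object; "grip_force" is the grip in N (left out, the last holds). Time passes only in rows, so rows that do not move let the fingers close, or fill a call up. It gives the time, the measured TCP pose, the force and the opening at its end, in the units of the state.
- robot.observe(): the state, without advancing time (a new reading comes with each control period).
- robot.read_camera(name): name is "scene" or "top" or "wrist"; returns the picture (420x560x3 uint8, red, green, blue); there is no depth.
- robot.get_calibration(name): a dict with "mtx" (3x3 intrinsics, pixels), "view" (4x4, takes a point from world to camera coordinates). Camera axes: x right, y up, looking along -z (the intrinsics and any distortion apply to the point x, -y, -z); pixel columns grow to the right and rows downward; lengths in m; the calibration is good to about 2 mm. A picture is of the moment at which its call begins: read the wrist's pose just before it. get_calibration takes no time and is no camera call; for the wrist camera it gives the pose at the moment of the call.
- robot.hand_in(): hands the job in, once; it reports no verdict.
Trained networks look in the newest picture that a camera, given by its name, has taken for a name from the list of things; names that differ only in an ending like _2 or _b are one class to them, and where a whole thing is asked for, a point or a joint stands for the part that bears it (a point fixed in the world has none). Each returns a list of dicts, best first, with "score" (0 to 1); they miss things now and then, are a little off and sometimes report something else, mostly with a low value. They report only what shows in the picture. A call takes as long as a camera call. They do not tell look-alikes from the thing itself.
- robot.spot_in(camera, label): "point" ([column, row] in pixels, amid what is visible of it).
The state is a dict: "time": time; "qpos": joint angles; "qvel": joint speeds; "joint_efforts": joint torques, N m; "tool_pos": TCP position; "tool_rot": TCP orientation; "contact_force": force on the tool from outside, world axes, zero at the start; "torque": the same for the moment, N m; "opening": finger opening in m.
Only numpy, scipy, OpenCV 4.12 (cv2) and the standard library are available. Lean on these libraries where they do the work, as an engineer would, in place of code of your own. Each camera call takes 0.05 s, during which the arm holds its last target.

TASK

The stop screws of both brake levers on the scooter handlebar in the vice have just been set: check that each lever stops short of its grip. With the backs of closed fingers against its outer face, press the rider's left lever (the rider sits on the robot's side) in until it comes up solid, without forcing it, keep it in for about a second, let it spring fully out, then do the same with the right lever and move clear. Do not put a finger behind a lever, do not touch the grips, and leave everything on the bench where it lies.

Things in the scene. Friction and masses are not known exactly. Their poses are not given: they have to be found in the camera images.
- handlebar: Electric scooter's alloy handlebar (650 mm wide, tube 22 mm), its middle held in a blue bench vice with 125 mm jaws, top at 165 mm; both fixed. Origin: on the bench below the middle of the bar; x = rider's forward, y = rider's left, z up. Grips and levers lie level, 205 mm above the bench. Highest point: 263 mm, a key just inboard of the left pivot. Nothing fixed stands below or ahead of the levers.
- left_lever (a joint): Angle (rad) of the rider's left brake lever about its upright pivot: 0 = sprung fully out, growing as it is pressed towards the grip. Solid, slightly springy stop at about 0.20, leaving about 29 mm between blade and grip at the press point (53 mm when out). The return spring takes about 2 N there to start, 3 N just before the stop, and brings it fully out when let go.
- left_press (a point): Point on the outer face (away from the grip) of the left lever's alloy blade, 120 mm out from the pivot, at mid-height; moves with the lever. Its x axis points ahead, away from the grip (press along -x), y to the rider's left along the grip (lever out), z up. Blade 14 mm high, 12 mm thick, nearly straight for 60 mm towards the pivot, bent a little ahead outward of here; an 18 mm ball ends it 38 mm farther out.
- left_pivot (a point): The left lever's pivot axis at mid-height of the lever; axes as for left_press. The lever runs from here towards +y.
- left_grip: Fixed black rubber grip on the left end of the bar, 32 mm thick and 125 mm long (collar 38 mm). Origin: its centre; y along the grip, towards the rider's left; x ahead, towards the lever.
- left_inner: The inner 6 mm of the left lever's blade, the side that faces the grip; moves with the lever. Origin: at the lever's pivot. No finger belongs on this side.
- right_lever (a joint): Angle (rad) of the rider's right brake lever about its upright pivot: 0 = sprung fully out, growing as it is pressed towards the grip. Solid, slightly springy stop at about 0.24, leaving about 24 mm between blade and grip at the press point (53 mm when out). The return spring takes about 2 N there to start, 3 N just before the stop, and brings it fully out when let go.
- right_press (a point): Point on the outer face (away from the grip) of the right lever's alloy blade, 120 mm out from the pivot, at mid-height; moves with the lever. Its x axis points ahead, away from the grip (press along -x), y to the rider's left along the grip (lever out), z up. Blade 14 mm high, 12 mm thick, nearly straight for 60 mm towards the pivot, bent a little ahead outward of here; an 18 mm ball ends it 38 mm farther out.
- right_pivot (a point): The right lever's pivot axis at mid-height of the lever; axes as for right_press. The lever runs from here towards -y.
- right_grip: Fixed black rubber grip on the right end of the bar, 32 mm thick and 125 mm long (collar 38 mm). Origin: its centre; y along the grip, towards the rider's left; x ahead, towards the lever.
- right_inner: The inner 6 mm of the right lever's blade, the side that faces the grip; moves with the lever. Origin: at the lever's pivot. No finger belongs on this side.
- screwdriver: blue-handled screwdriver 190 mm long, lying on the bench; loose, to be left where it is; origin: below the middle of its length, on the bench.
- hammer: hammer 260 mm long, black handle, lying on the bench; loose, to be left where it is; origin: below the middle of its length, on the bench.
- wrench: steel wrench 160 mm long, lying on the bench; loose, to be left where it is; origin: below the middle of its length, on the bench.
- padlock: brass padlock standing on the bench, 50 mm wide, 24 mm thick, 78 mm high with its steel shackle; loose, to be left where it is; origin: the middle of its underside.
- lock_cylinder: steel door-lock cylinder 62 x 33 x 17 mm with a key in it, lying on the bench; loose, to be left where it is; origin: the middle of its underside.
- oil_can: white oil can standing on the bench, 52 mm across, 150 mm high; loose, to be left where it is; origin: the middle of its underside.
- blanks_box: small blue carton of key blanks, 110 x 65 x 40 mm, on the bench; loose, to be left where it is; origin: the middle of its underside.
Mind the look-alikes: they are no part of the job. Of the things that look like the oil_can, take the one that is nearest to the robot's base at the start.

How it is judged:
By the outcome, as a careful person would: the job done as asked, in the order asked, and still so for the second after the job is handed in, with the robot touching nothing.
It also fails if it takes over 58 s, if anything falls off the work surface, if the arm or the gripper's body presses on something with over 40 N, if the wrist force passes 120 N, or if a joint passes its speed limit or range.

## Working session

There is one attempt and no reset: what is moved stays moved. The work goes in short steps, Python scripts to look and compute and a tool call to move; the robot and the scene stay as the last step left them, time stands still between calls to the robot, and variables do not carry over. Pictures are saved under pics/ and viewed, and the job is handed in when it is done.

Besides the shell and the picture viewer there is one more tool, called after ">>>" by a JSON object that holds its "name" and its "arguments". play_rows: Moves the arm, as the interface text tells. Its arguments: {"type":"object","properties":{"moves":{"type":"array"},"grip_force":{"type":"number"}},"required":["moves"]}

```bash
ls; mkdir -p pics
python3 - <<'E'
from cell import robot
import cv2
o=robot.observe();print(o)
for c in ["scene","top","wrist"]:
    im=robot.read_camera(c);cv2.imwrite(f"pics/{c}0.png",im[:,:,::-1])
    k=robot.get_calibration(c);print(c,k)
    for n in ["left_lever","right_lever","left_press","right_press","left_pivot","right_pivot","left_grip","right_grip","handlebar","oil_can"] if c!="wrist" else []:
        print(n,[(d["point"],round(d["score"],2)) for d in robot.spot_in(c,n)][:3])
E
```

```text
pics
{'time': 0.0, 'qpos': array([ 1.18801422e+00,  3.42731589e-01,  1.52500260e+00, -2.22130093e-05,
        1.27538872e+00, -1.46041275e-01]), 'qvel': array([ 1.25375853e-03,  4.88996284e-05, -9.11230149e-04, -5.10874982e-04,
       -2.10222005e-04,  2.72793079e-04]), 'joint_efforts': array([-2.60759180e-04, -4.31247175e+01, -2.44218546e+01,  7.16391834e-02,
        5.61482913e-02, -1.25706447e-04]), 'tool_pos': array([0.12298677, 0.50998122, 0.22604539]), 'tool_rot': array([-1.70295792,  1.56926592, -1.93969226]), 'contact_force': array([ 0.17908976, -0.22113428, -0.59731823]), 'torque': array([-0.00613362,  0.01101115,  0.07165057]), 'opening': 0.09173687696953187}
scene {'mtx': array([[445.42778019,   0.        , 280.55627386],
       [  0.        , 445.42778019, 208.10777052],
       [  0.        ,   0.        ,   1.        ]]), 'view': array([[-0.54643887,  0.83738234,  0.01397804,  0.34488954],
       [-0.5397067 , -0.36485318,  0.7586823 ,  0.20199727],
       [ 0.64040709,  0.40702945,  0.65131082, -1.58437431],
       [ 0.        ,  0.        ,  0.        ,  1.        ]])}
[... 1073 characters left out ...]
.72)]
right_pivot [([392.9, 235.8], 0.96), ([283.6, 289.5], 0.68)]
left_grip [([167.6, 325.8], 0.95), ([194.8, 178.7], 0.42)]
right_grip [([396.7, 275.5], 0.92)]
handlebar [([281.4, 291.0], 0.56)]
oil_can [([252.7, 144.2], 0.95), ([393.8, 135.1], 0.72), ([289.8, 117.2], 0.62)]
wrist {'mtx': array([[352.2268951 ,   0.        , 276.29412848],
       [  0.        , 352.2268951 , 206.02110777],
       [  0.        ,   0.        ,   1.        ]]), 'view': array([[ 0.23317982,  0.97243234,  0.0015847 , -0.52597374],
       [-0.93490621,  0.22462917, -0.2747583 ,  0.03510199],
       [-0.26753983,  0.06258655,  0.96151202, -0.38983497],
       [ 0.        ,  0.        ,  0.        ,  1.        ]])}
```

View pics/scene0.png

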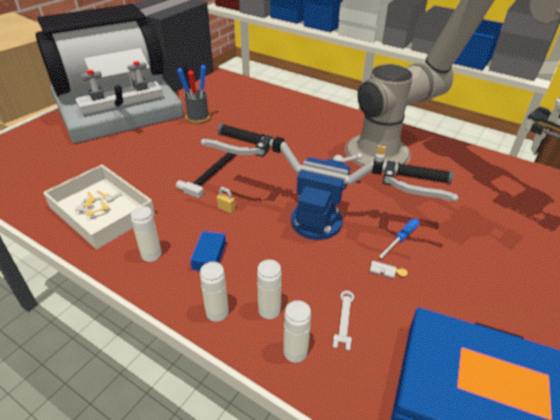

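View pics/top0.png

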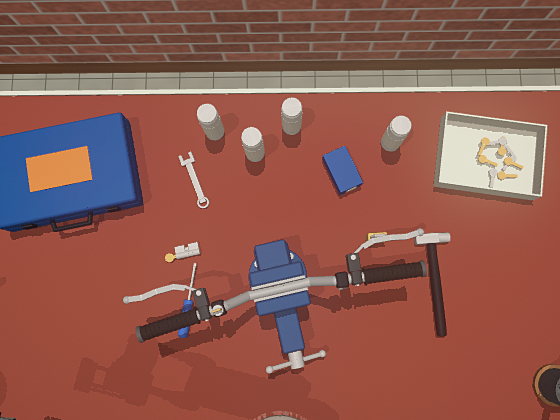

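View pics/wrist0.png

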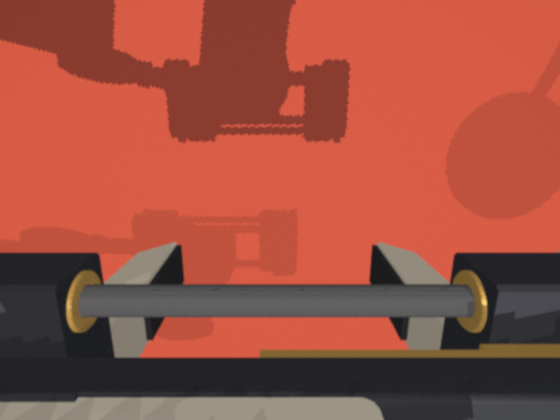

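The top view shows the bar turned about 12°. The left lever runs from its pivot at about (200,295) to its ball at (127,300), and the right lever from (353,258) to (420,232). Next I'll zoom in for exact points.

Run:
```python
import cv2
t=cv2.imread("pics/top0.png");s=cv2.imread("pics/scene0.png")
def z(im,c0,r0,w,h,k,n): cv2.imwrite(f"pics/{n}.png",cv2.resize(im[r0:r0+h,c0:c0+w],None,fx=k,fy=k,interpolation=cv2.INTER_CUBIC))
z(t,115,265,130,90,6,"tl"); z(t,330,215,130,90,6,"tr")
z(s,360,140,110,80,7,"sl"); z(s,190,115,110,80,7,"sr")
```

```text
(no output)
```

View pics/tl.png

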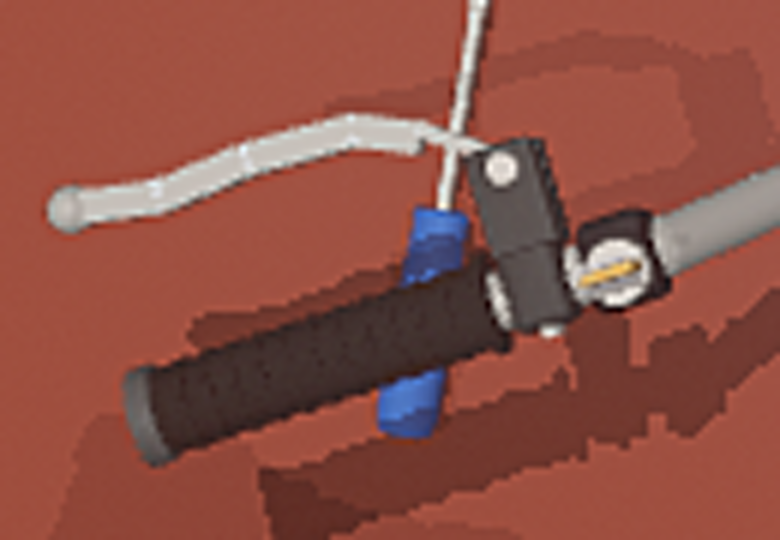

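View pics/tr.png

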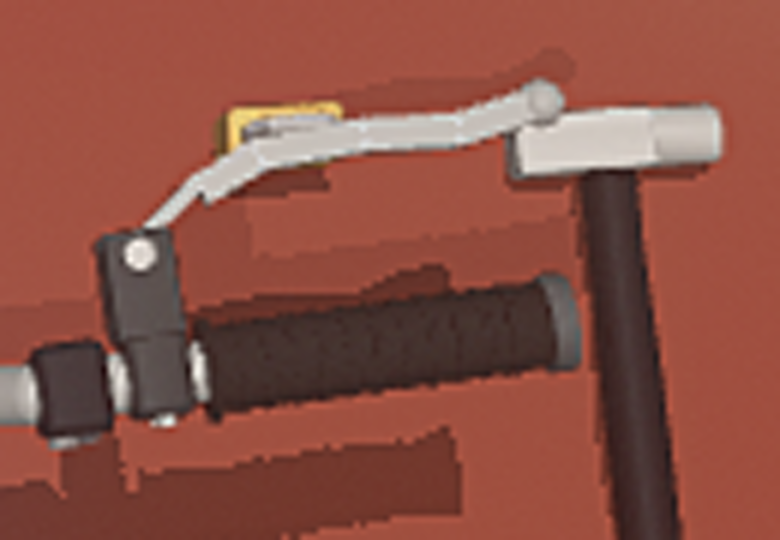

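View pics/sl.png

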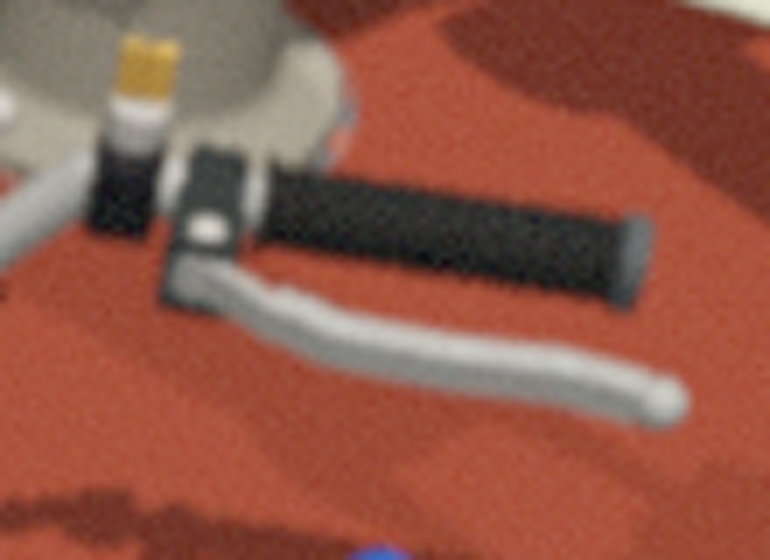

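View pics/sr.png

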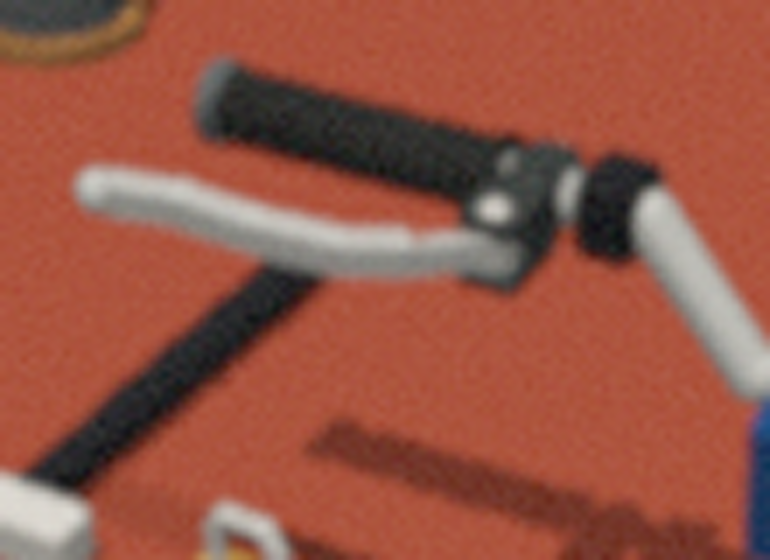

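```bash
cat > h.py <<'E'
import numpy as np, cv2
from cell import robot
def P(c):
    k=robot.get_calibration(c); V=np.diag([1,-1,-1,1.])@k["view"]
    return k["mtx"]@V[:3]
def tri(views):
    A=[]
    for p,(u,v) in views: A+= [u*p[2]-p[0], v*p[2]-p[1]]
    X=np.linalg.svd(np.array(A))[2][-1]; X=X[:3]/X[3]
    e=[]
    for p,(u,v) in views:
        q=p@np.append(X,1); e.append(np.round(q[:2]/q[2]-[u,v],1))
    return X,e
def atz(p,uv,z):
    u,v=uv; M=np.array([u*p[2]-p[0],v*p[2]-p[1]])
    return np.append(np.linalg.solve(M[:,:2],-M[:,2]*z-M[:,3]),z)
E
python3 - <<'E'
from h import *
T,S=P("top"),P("scene")
c=lambda c0,r0,k,x,y:(c0+(x+.5)/k-.5,r0+(y+.5)/k-.5)
tl=lambda x,y:c(115,265,6,x,y); tr=lambda x,y:c(330,215,6,x,y)
sl=lambda x,y:c(360,140,7,x,y); sr=lambda x,y:c(190,115,7,x,y)
np.set_printoptions(precision=4,suppress=True)
d={}
for n,a,b in [("Lball",tl(67,210),sl(662,400)),("Lpiv",tl(502,168),sl(207,228)),("Lgripend",tl(145,417),sl(635,262)),
 ("Rball",tr(544,101),sr(92,190)),("Rpiv",tr(140,254),sr(493,208)),("Rgripend",tr(568,322),sr(210,98))]:
    d[n]=tri([(T,a),(S,b)]); print(n,*d[n], "top@.205",atz(T,a,.205))
for s in "LR":
    b,p=d[s+"ball"][0],d[s+"piv"][0]; v=b-p; print(s,np.linalg.norm(v[:2]),np.degrees(np.arctan2(v[1],v[0])))
# edges on top image at lever top z .212 (crop coords): outer edge points
for n,f,pts in [("L outer edge",tl,[(110,188),(152,180),(200,163),(240,146),(300,125),(350,113)]),("R outer",tr,[(500,95),(460,115),(410,118),(370,119),(310,125),(262,143)]),
  ("L grip axis",tl,[(150,416),(495,300)]),("R grip axis",tr,[(205,368),(560,322)])]:
    z=.212 if "edge" in n or "outer" in n else .205
    print(n,[atz(T,f(*q),z)[:2] for q in pts])
R=cv2.Rodrigues
from scipy.spatial.transform import Rotation
o=robot.observe(); print(Rotation.from_euler("xyz",o["tool_rot"]).as_matrix(), o["time"])
E
```

```text
Lball [0.3925 0.3355 0.2102] [array([ 0.4, -0.1]), array([ 0.6, -0. ])] top@.205 [0.3923 0.338  0.205 ]
Lpiv [0.4071 0.1733 0.2244] [array([ 0.2, -0.1]), array([0.3, 0. ])] top@.205 [0.4072 0.1771 0.205 ]
Lgripend [0.318  0.3039 0.2094] [array([ 0.5, -0.1]), array([ 0.6, -0. ])] top@.205 [0.3175 0.3061 0.205 ]
Rball [ 0.5411 -0.3181  0.2075] [array([ 0.3, -0.2]), array([0.4, 0.1])] top@.205 [ 0.541  -0.3182  0.205 ]
Rpiv [ 0.4835 -0.1649  0.2241] [array([ 0.2, -0.2]), array([0.3, 0. ])] top@.205 [ 0.4846 -0.1666  0.205 ]
Rgripend [ 0.4594 -0.3238  0.2073] [array([ 0.5, -0.3]), array([0.6, 0.1])] top@.205 [ 0.4589 -0.3233  0.205 ]
L 0.1629149817889507 95.11528145553919
R 0.16370541555859072 -69.3859431659443
L outer edge [array([0.4002, 0.3204]), array([0.4031, 0.3049]), array([0.4092, 0.2874]), array([0.4154, 0.2729]), array([0.423 , 0.2509]), array([0.4273, 0.2325])]
R outer [array([ 0.5424, -0.3003]), array([ 0.535 , -0.2853]), array([ 0.534 , -0.2668]), array([ 0.5337, -0.252 ]), array([ 0.5316, -0.2298]), array([ 0.525 , -0.2118])]
L grip axis [array([0.3179, 0.3043]), array([0.3593, 0.1787])]
R grip axis [array([ 0.4425, -0.1894]), array([ 0.4589, -0.3204])]
[[ 0.0001  0.2346  0.9721]
 [ 0.0001  0.9721 -0.2346]
 [-1.      0.0001  0.    ]] 1.15
```

Measured, and checked against the text: both pivots are near z≈0.22 at the screw tops, and the balls are at z≈0.21. The grip axis to outer face distance is 81 mm on the left and 80 mm on the right, against 81 expected.

- **Left:** grip axes are turned 18.2°, press point at about (0.405, 0.299).
- **Right:** grip axes are turned 7.1°, press point at about (0.535, -0.279).

The candidates were:
- left lever, top view (150,293) or scene (422,191)
- right lever, top view (386,236) or scene (228,150)
- false hits such as the wrench at scene (343,322), which I reject

The rider's left is world +y, which is the lever beside the screwdriver in the `tl` crop. I'll lift, close and turn the gripper first.

>>> {"name": "play_rows", "arguments": {"moves": [[[-0.04, 0, 0, 0, -1], [-0.04, 0, 0, 8, -1], [-0.015, 0, 0, 8, -1], [0, 0, 0, 8, -1], [0, 0, 0, 8, -1], [0, 0, 0, 8, -1], [0, 0, 0, 8, -1], [0, 0, 0, 4.4, -1], [0, 0, 0, 0, -1], [0, 0, 0, 0, -1]]], "grip_force": 10}}

```text
time: 2.15
tool_pos: [0.123, 0.51, 0.3258]
tool_rot: [-0.92, 1.571, -2.107]
contact_force: [0.4, 0.4, -0.1]
opening: 0.0166
```

```bash
cat >> h.py <<'E'
from scipy.spatial.transform import Rotation
def go(xy,h=None,z=None):
    o=robot.observe(); R=Rotation.from_euler("xyz",o["tool_rot"]).as_matrix()
    d=np.append(xy,z if z else o["tool_pos"][2])-o["tool_pos"]
    print("t",round(o["time"],2),"pos",np.round(o["tool_pos"],4),"heading",round(np.degrees(np.arctan2(R[1,1],R[0,1])),1),"shift",np.round(R.T@d,4),"F",np.round(o["contact_force"],2),"open",round(o["opening"],4))
E
python3 -c "
from h import *
go([.4455,.3169])"
```

```text
t 2.15 pos [0.123  0.51   0.3258] heading 22.0 shift [0.     0.2266 0.2999] F [ 0.36  0.41 -0.14] open 0.0166
```

>>> {"name": "play_rows", "arguments": {"moves": [[[0, 0.022, 0.03, 0, -1], [0, 0.025, 0.034, 0, -1], [0, 0.025, 0.034, 0, -1], [0, 0.025, 0.034, 0, -1], [0, 0.025, 0.034, 0, -1], [0, 0.025, 0.034, 0, -1], [0, 0.025, 0.034, 0, -1], [0, 0.025, 0.034, 0, -1], [0, 0.025, 0.03, 0, -1], [0, 0, 0, 0, -1]]]}}

```text
time: 3.15
tool_pos: [0.4535, 0.3135, 0.3246]
tool_rot: [2.773, 1.57, 1.614]
contact_force: [-0.5, 0.7, -0.1]
opening: 0.0004
```

```bash
python3 -c "
from h import *
import cv2
go([.4455,.3169])
for c in ['wrist','top','scene']:cv2.imwrite(f'pics/{c}1.png',robot.read_camera(c)[:,:,::-1])
"
```

```text
t 3.15 pos [0.4535 0.3135 0.3246] heading 23.6 shift [ 0.     -0.006  -0.0063] F [-0.51  0.7  -0.07] open 0.0004
```

View pics/wrist1.png

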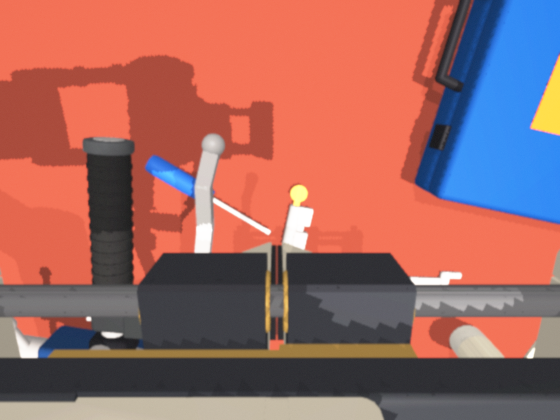

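View pics/scene1.png

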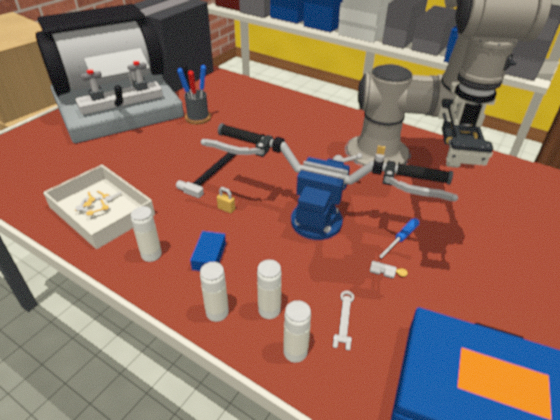

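View pics/top1.png

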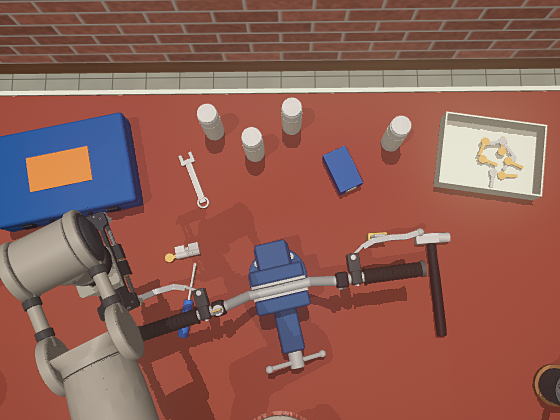

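The wrist view shows the left lever (ball at (213,145), blade at about (203,215)) to the left of the closed fingers, with clear space below them. I'll cross-check the ball and blade edge from this view.

```bash
python3 -c "
from h import *
import cv2
W=P('wrist')
for n,uv,z in [('ball',(213,145),.205),('outer edge near bend',(213,188),.212),('outer edge lower',(212,225),.212)]: print(n,atz(W,uv,z))
im=cv2.imread('pics/wrist1.png')[110:280,70:340];cv2.imwrite('pics/w1c.png',cv2.resize(im,None,fx=2.9,fy=2.9,interpolation=cv2.INTER_CUBIC))
T=P('top');print(tri([(T,(125.75,299.6)),(W,(213,145))]))
"
```

```text
ball [0.38639369 0.33747457 0.205     ]
outer edge near bend [0.39936335 0.30716258 0.212     ]
outer edge lower [0.40973293 0.27799023 0.212     ]
(array([0.39064917, 0.33722068, 0.20892009]), [array([-0.2,  0.7]), array([4.1, 3.1])])
```

View pics/w1c.png

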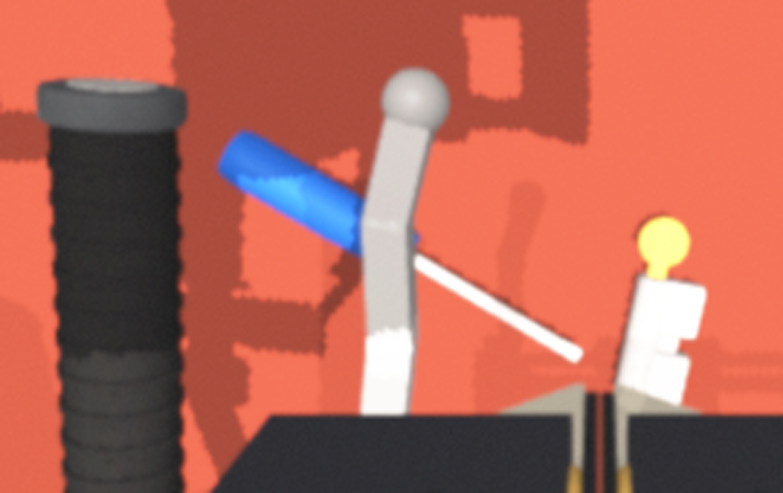

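>>> {"name": "play_rows", "arguments": {"moves": [[[0, 0, -0.006, 0, -1], [0.03, 0, 0, 0, -1], [0.03, 0, 0, 0, -1], [0.03, 0, 0, 0, -1], [0.03, 0, 0, 0, -1], [0.012, 0, 0, 0, -1], [0, 0, 0, 0, -1], [0, 0, 0, 0, -1], [0, 0, 0, 0, -1], [0, 0, 0, 0, -1]]]}}

```text
time: 4.3
tool_pos: [0.4377, 0.3341, 0.1954]
tool_rot: [2.103, 1.559, 0.969]
contact_force: [0.8, -0.0, 1.2]
opening: 0.0003
```

```bash
python3 -c "
from h import *
import cv2
go([.4053,.299],z=.187)
for c in ['wrist','scene']:
  im=robot.read_camera(c)[:,:,::-1]
  if c=='scene': im=cv2.resize(im[110:250,330:530],None,fx=4,fy=4,interpolation=cv2.INTER_CUBIC)
  cv2.imwrite(f'pics/{c}2.png',im)
"
```

```text
t 4.3 pos [0.4377 0.3341 0.1954] heading 25.0 shift [ 0.0078 -0.0443  0.0182] F [ 0.77 -0.01  1.15] open 0.0003
```

View pics/wrist2.png

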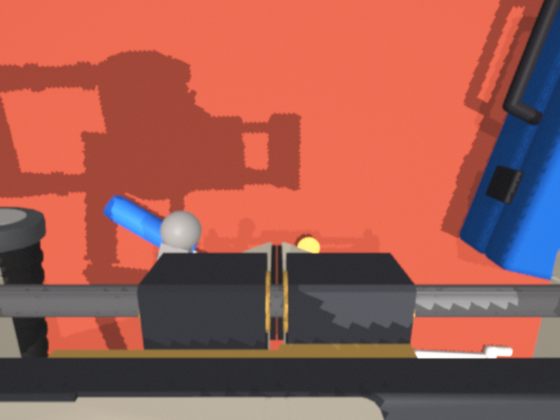

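View pics/scene2.png

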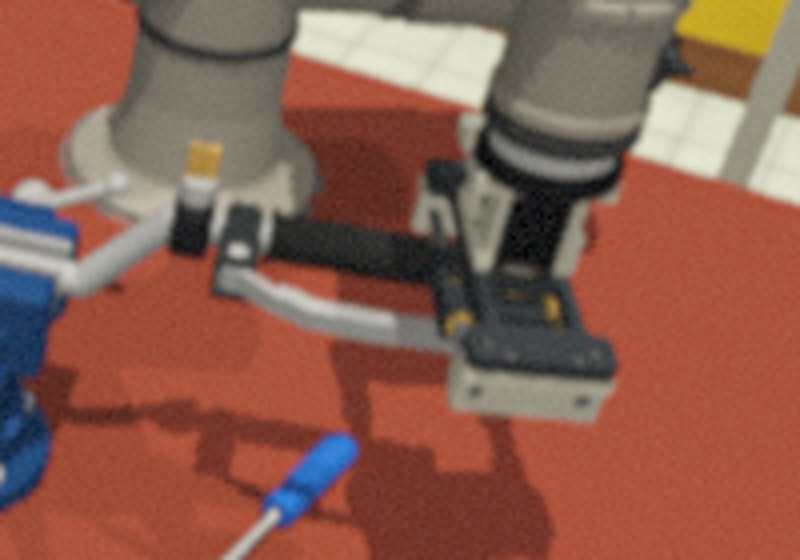

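```bash
python3 -c "
from h import *
go([.4053,.299],z=.187)
o=robot.observe();print(o['qvel'],o['qpos'],o['tool_rot'],o['torque'])
R=Rotation.from_euler('xyz',o['tool_rot']).as_matrix();print(R)
"
```

```text
t 4.4 pos [0.4379 0.3339 0.1952] heading 25.0 shift [ 0.0077 -0.0444  0.0179] F [-0.47 -0.24 -0.65] open 0.0002
[-0.00448692  0.00340451  0.00525726 -0.00244466 -0.00209919  0.00104243] [0.50926238 0.4088704  1.51263838 0.00554637 1.2095436  0.07094397] [2.100916   1.55904376 0.96650507] [-0.09762874  0.04119555  0.01975682]
[[ 0.00667741  0.9062515   0.42268621]
 [ 0.00967102  0.42261734 -0.90625662]
 [-0.99993094  0.01013925 -0.00594239]]
```

>>> {"name": "play_rows", "arguments": {"moves": [[[0.002, 0, 0.005, 0, -1], [0.002, 0, 0.005, 0, -1], [0.002, 0, 0.004, 0, -1], [0.002, 0, 0.003, 0, -1], [0, 0, 0.001, 0, -1], [0, 0, 0, 0, -1], [0, 0, 0, 0, -1], [0, 0, 0, 0, -1], [0, 0, 0, 0, -1], [0, 0, 0, 0, -1]]]}}

```text
time: 5.4
tool_pos: [0.447, 0.3157, 0.1872]
tool_rot: [2.05, 1.558, 0.914]
contact_force: [-0.2, -0.0, -0.5]
opening: 0.0007
```

```bash
python3 -c "
from h import *
go([.4053,.299],z=.187)"
```

```text
t 5.4 pos [0.447  0.3157 0.1872] heading 24.9 shift [-0.0003 -0.0449 -0.0024] F [-0.21 -0.02 -0.5 ] open 0.0007
```

>>> {"name": "play_rows", "arguments": {"moves": [[[0, -0.004, -0.0005, 0, -1], [0, -0.004, -0.0005, 0, -1], [0, -0.004, -0.0005, 0, -1], [0, -0.004, -0.0005, 0, -1], [0, -0.003, 0, 0, -1], [0, -0.003, 0, 0, -1], [0, -0.003, -0.001, 0, -1], [0, -0.003, -0.001, 0, -1], [0, -0.003, -0.001, 0, -1], [0, 0, 0, 0, -1]]]}}

```text
time: 6.4
tool_pos: [0.4147, 0.307, 0.1872]
tool_rot: [1.969, 1.555, 0.834]
contact_force: [1.9, 0.5, -1.7]
opening: 0.0006
```

```bash
python3 -c "
from h import *
go([.4053,.299],z=.187)"
```

```text
t 6.4 pos [0.4147 0.307  0.1872] heading 24.9 shift [ 0.     -0.0119  0.0033] F [ 1.86  0.52 -1.72] open 0.0006
```

>>> {"name": "play_rows", "arguments": {"moves": [[[0, -0.003, -0.001, 0, -1], [0, -0.003, -0.001, 0, -1], [0, -0.003, -0.001, 0, -1], [0, -0.002, -0.0005, 0, -1], [0, 0, 0, 0, -1], [0, 0, 0, 0, -1], [0, 0, 0, 0, -1], [0, 0, 0, 0, -1], [0, 0, 0, 0, -1], [0, 0, 0, 0, -1]]]}}

```text
time: 7.4
tool_pos: [0.4035, 0.3057, 0.1873]
tool_rot: [1.897, 1.553, 0.762]
contact_force: [2.5, 0.6, -0.2]
opening: 0.0003
```

```bash
python3 -c "
from h import *
import cv2
go([.4053,.299],z=.187)
for c in ['scene','top']:
  im=robot.read_camera(c)[:,:,::-1]
  im=im[110:250,330:530] if c=='scene' else im[200:360,60:260]
  cv2.imwrite(f'pics/{c}3.png',cv2.resize(im,None,fx=3.7,fy=3.7,interpolation=cv2.INTER_CUBIC))
go([.4053,.299],z=.187)
"
```

```text
t 7.4 pos [0.4035 0.3057 0.1873] heading 24.9 shift [ 0.0002 -0.0012  0.0068] F [ 2.48  0.61 -0.24] open 0.0003
t 7.5 pos [0.4035 0.3057 0.1872] heading 24.9 shift [ 0.0002 -0.0012  0.0068] F [3.18 1.16 0.25] open 0.0005
```

View pics/scene3.png

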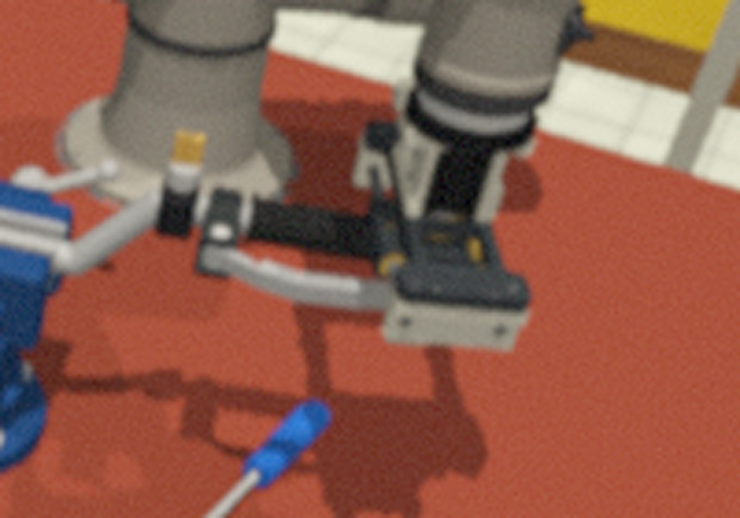

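View pics/top3.png

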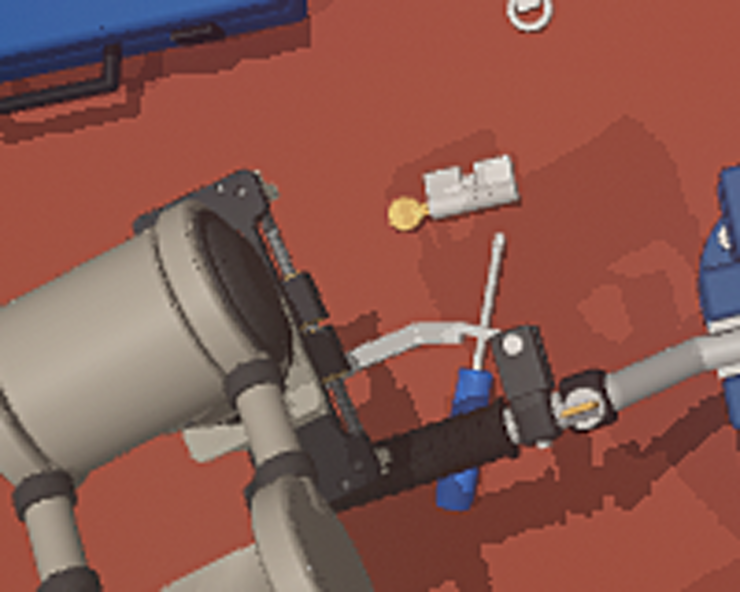

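The lever has come in (force about 3 N) and the body stays above the grip. I'll go on in small steps to the stop.

>>> {"name": "play_rows", "arguments": {"moves": [[[0, -0.002, -0.0005, 0, -1], [0, -0.0015, -0.0005, 0, -1], [0, -0.001, 0, 0, -1], [0, 0, 0, 0, -1], [0, 0, 0, 0, -1], [0, 0, 0, 0, -1], [0, 0, 0, 0, -1], [0, 0, 0, 0, -1], [0, 0, 0, 0, -1], [0, 0, 0, 0, -1]]]}}

```text
time: 8.5
tool_pos: [0.3987, 0.305, 0.1873]
tool_rot: [1.91, 1.552, 0.774]
contact_force: [2.5, 0.4, -1.7]
opening: 0.0007
```

```bash
python3 -c "
from h import *
go([.4053,.299],z=.187)"
```

```text
t 8.5 pos [0.3987 0.305  0.1873] heading 24.9 shift [0.0003 0.0034 0.0082] F [ 2.52  0.44 -1.74] open 0.0007
```

>>> {"name": "play_rows", "arguments": {"moves": [[[0, -0.001, -0.0003, 0, -1], [0, -0.001, -0.0003, 0, -1], [0, -0.001, 0, 0, -1], [0, 0, 0, 0, -1], [0, 0, 0, 0, -1], [0, 0, 0, 0, -1], [0, 0, 0, 0, -1], [0, 0, 0, 0, -1], [0, 0, 0, 0, -1], [0, 0, 0, 0, -1]]]}}

```text
time: 9.5
tool_pos: [0.3957, 0.3044, 0.1873]
tool_rot: [1.917, 1.551, 0.781]
contact_force: [2.2, 1.3, -1.9]
opening: 0.0004
```

```bash
python3 -c "
from h import *
go([.4053,.299],z=.187)"
```

```text
t 9.5 pos [0.3957 0.3044 0.1873] heading 24.9 shift [0.0004 0.0064 0.009 ] F [ 2.2   1.32 -1.88] open 0.0004
```

>>> {"name": "play_rows", "arguments": {"moves": [[[0, -0.001, -0.0003, 0, -1], [0, -0.001, -0.0003, 0, -1], [0, 0, 0, 0, -1], [0, 0, 0, 0, -1], [0, 0, 0, 0, -1], [0, 0, 0, 0, -1], [0, 0, 0, 0, -1], [0, 0, 0, 0, -1], [0, 0, 0, 0, -1], [0, 0, 0, 0, -1]]]}}

```text
time: 10.5
tool_pos: [0.395, 0.3043, 0.1874]
tool_rot: [1.828, 1.548, 0.693]
contact_force: [2.6, 1.4, -2.2]
opening: 0.0006
```

```bash
python3 -c "
from h import *
go([.4053,.299],z=.187)
import cv2
im=robot.read_camera('wrist')[:,:,::-1];cv2.imwrite('pics/wrist4.png',im)
im=robot.read_camera('top')[:,:,::-1][200:360,60:260];cv2.imwrite('pics/top4.png',cv2.resize(im,None,fx=4,fy=3.7,interpolation=cv2.INTER_CUBIC))"
```

```text
t 10.5 pos [0.395  0.3043 0.1874] heading 24.9 shift [0.0005 0.0071 0.0092] F [ 2.64  1.36 -2.16] open 0.0006
```

View pics/wrist4.png

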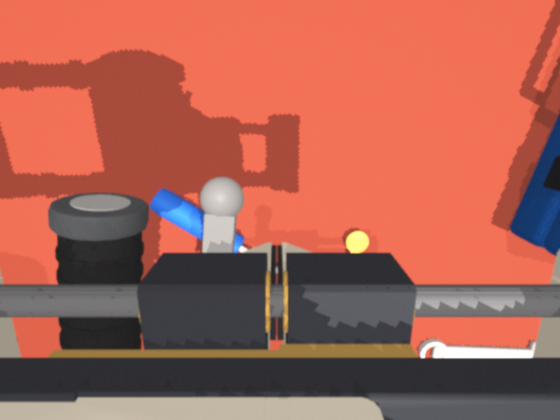

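View pics/top4.png

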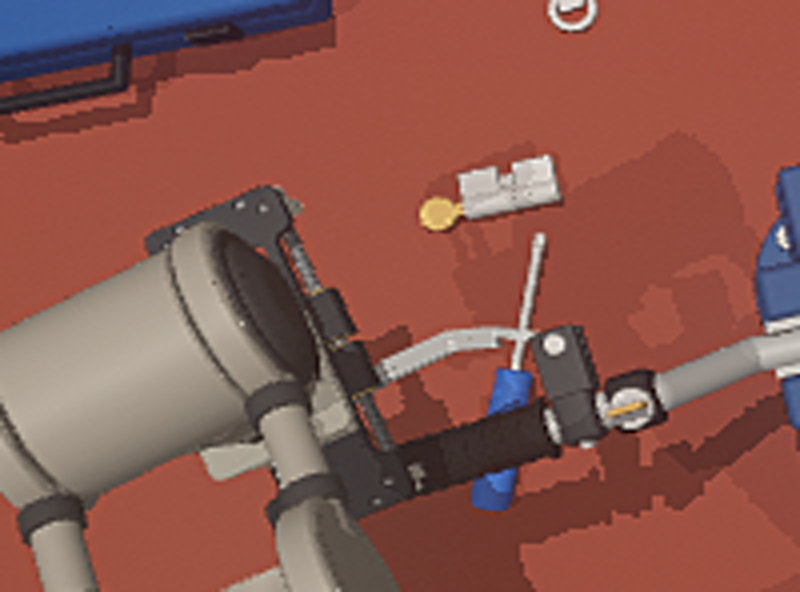

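It moved only 0.7 of the 2 mm commanded, so it's about at the stop. Zero rows relax onto the measured pose, so I'll keep a small push on through the hold and read the force under it.

>>> {"name": "play_rows", "arguments": {"moves": [[[0, -0.001, 0, 0, -1], [0, -0.001, 0, 0, -1], [0, -0.001, 0, 0, -1], [0, -0.001, 0, 0, -1], [0, -0.001, 0, 0, -1], [0, -0.001, 0, 0, -1], [0, -0.001, 0, 0, -1], [0, -0.001, 0, 0, -1], [0, -0.001, 0, 0, -1], [0, -0.001, 0, 0, -1]]]}}

```text
time: 11.6
tool_pos: [0.3952, 0.3044, 0.188]
tool_rot: [1.72, 1.524, 0.584]
contact_force: [8.2, 3.9, -4.5]
opening: 0.001
```

```bash
python3 -c "
from h import *
go([.4053,.299],z=.187)
import time
"
```

```text
t 11.6 pos [0.3952 0.3044 0.188 ] heading 24.9 shift [0.0012 0.0068 0.0092] F [ 8.18  3.95 -4.48] open 0.001
```

The stop is solid: no travel over ten pushing rows, with about 9 N along the press direction, held for over a second. Now I'll release it smoothly.

>>> {"name": "play_rows", "arguments": {"moves": [[[0, 0.002, 0, 0, -1], [0, 0.003, 0.001, 0, -1], [0, 0.004, 0.001, 0, -1], [0, 0.005, 0.002, 0, -1], [0, 0.006, 0.002, 0, -1], [0, 0.006, 0.002, 0, -1], [0, 0.006, 0.002, 0, -1], [0, 0.006, 0.001, 0, -1], [0, 0.006, 0, 0, -1], [0, 0.006, 0, 0, -1]]]}}

```text
time: 12.6
tool_pos: [0.4467, 0.3148, 0.1895]
tool_rot: [1.74, 1.532, 0.604]
contact_force: [1.1, 0.1, 0.5]
opening: 0.0004
```

```bash
python3 -c "
from h import *
go([.4053,.299],z=.187)
o=robot.observe();print(Rotation.from_euler('xyz',o['tool_rot']).as_matrix()[:,0])
import cv2
im=robot.read_camera('wrist')[:,:,::-1];cv2.imwrite('pics/wrist5.png',im)
im=robot.read_camera('top')[:,:,::-1][200:360,60:260];cv2.imwrite('pics/top5.png',cv2.resize(im,None,fx=4,fy=3.7,interpolation=cv2.INTER_CUBIC))"
```

```text
t 12.6 pos [0.4467 0.3148 0.1895] heading 24.9 shift [ 0.0008 -0.0442 -0.0031] F [1.07 0.15 0.51] open 0.0004
[ 0.03230703  0.02228373 -0.99922955]
```

View pics/top5.png

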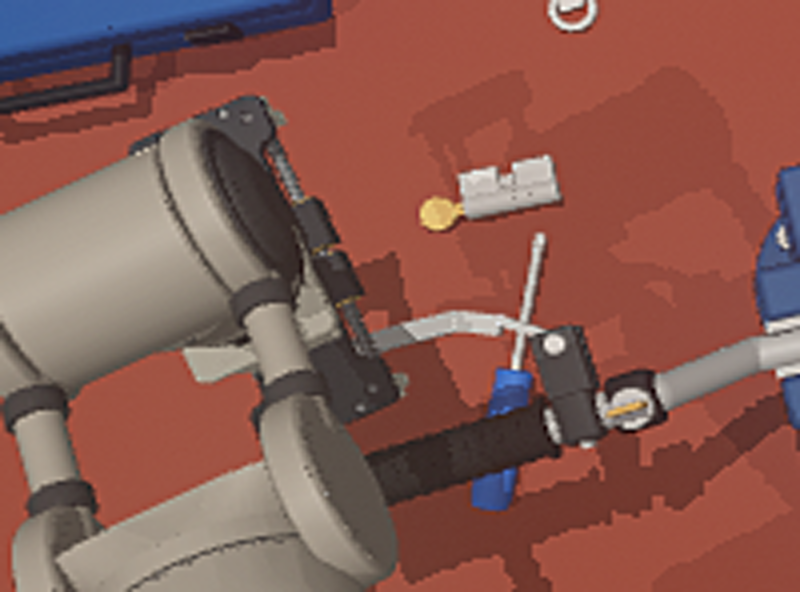

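View pics/wrist5.png

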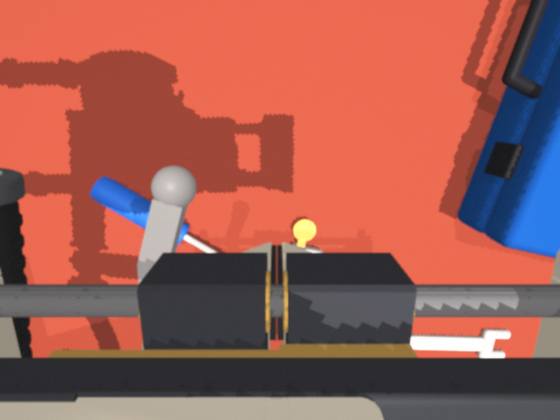

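>>> {"name": "play_rows", "arguments": {"moves": [[[-0.02, 0.002, 0, 0, -1], [-0.035, 0.001, 0, 0, -1], [-0.04, 0, 0, 6, -1], [-0.035, 0, 0, 8, -1], [-0.005, 0, 0, 7, -1], [0, 0, 0, 3, -1], [0, 0, 0, 0, -1], [0, 0, 0, 0, -1], [0, 0, 0, 0, -1], [0, 0, 0, 0, -1]]]}}

```text
time: 13.7
tool_pos: [0.4426, 0.313, 0.3283]
tool_rot: [2.203, 1.537, 0.636]
contact_force: [-0.8, 0.9, 0.2]
opening: 0.0004
```

```bash
python3 -c "
from h import *
go([.579,-.279],z=.32)"
```

```text
t 13.7 pos [0.4426 0.313  0.3283] heading 0.2 shift [2.000e-04 1.336e-01 5.926e-01] F [-0.83  0.91  0.18] open 0.0004
```

>>> {"name": "play_rows", "arguments": {"moves": [[[0, 0.005, 0.02, 0, -1], [0, 0.009, 0.035, 0, -1], [0, 0.01, 0.042, 0, -1], [0, 0.01, 0.042, 0, -1], [0, 0.01, 0.042, 0, -1], [0, 0.01, 0.042, 0, -1], [0, 0.01, 0.042, 0, -1], [0, 0.01, 0.042, 0, -1], [0, 0.01, 0.035, 0, -1], [0, 0.005, 0.02, 0, -1]]]}}

```text
time: 14.7
tool_pos: [0.5365, -0.0588, 0.3187]
tool_rot: [2.357, 1.542, 0.805]
contact_force: [0.2, 0.0, 0.5]
opening: 0.0005
```

```bash
python3 -c "
from h import *
go([.579,-.279],z=.32)"
```

```text
t 14.7 pos [ 0.5365 -0.0588  0.3187] heading 1.1 shift [-0.005   0.0385  0.2209] F [0.16 0.03 0.45] open 0.0005
```

>>> {"name": "play_rows", "arguments": {"moves": [[[-0.003, 0.005, 0.025, 0, -1], [0, 0.006, 0.035, 0, -1], [0, 0.007, 0.038, 0, -1], [0, 0.007, 0.035, 0, -1], [0, 0.006, 0.03, 0, -1], [0, 0.005, 0.022, 0, -1], [0, 0.002, 0.012, 0, -1], [0, 0, 0.005, 0, -1], [0, 0, 0, 0, -1], [0, 0, 0, 0, -1]]]}}

```text
time: 15.7
tool_pos: [0.5783, -0.2704, 0.3125]
tool_rot: [2.69, 1.542, 1.139]
contact_force: [-0.1, 0.7, -0.2]
opening: 0.0008
```

```bash
python3 -c "
from h import *
import cv2
go([.579,-.279],z=.32)
im=robot.read_camera('wrist')[:,:,::-1];cv2.imwrite('pics/wrist6.png',im)
im=robot.read_camera('scene')[:,:,::-1];cv2.imwrite('pics/scene6.png',im)
o=robot.observe();print(Rotation.from_euler('xyz',o['tool_rot']).as_matrix()[:,0])
"
```

```text
t 15.7 pos [ 0.5783 -0.2704  0.3125] heading 1.1 shift [-0.0077  0.0006  0.0084] F [-0.08  0.68 -0.22] open 0.0008
[ 0.01220268  0.02538047 -0.99960338]
```

View pics/wrist6.png

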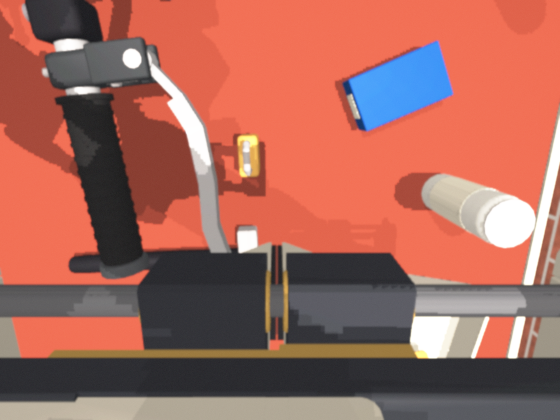

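View pics/scene6.png

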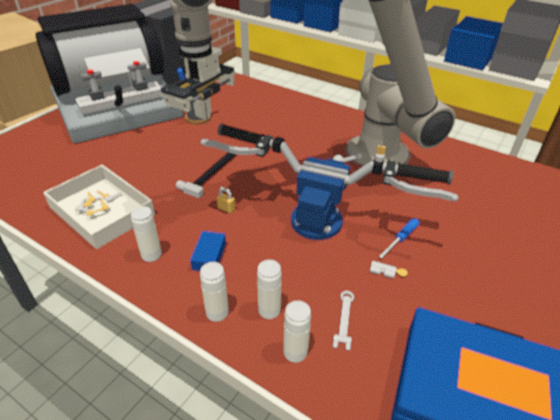

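The wrist view shows the right lever's blade at about (210,200), left of the closed fingers. The padlock at (248,155) and the oil can at (505,220) are well below the path. Descending.

>>> {"name": "play_rows", "arguments": {"moves": [[[0.01, 0, 0.004, 0, -1], [0.02, 0, 0.004, 0, -1], [0.02, 0, 0.002, 0, -1], [0.02, 0, 0, 0, -1], [0.02, 0, 0, 0, -1], [0.02, 0, 0, 0, -1], [0.01, 0, 0, 0, -1], [0.004, 0, 0, 0, -1], [0, 0, 0, 0, -1], [0, 0, 0, 0, -1]]]}}

```text
time: 16.8
tool_pos: [0.5808, -0.2731, 0.1838]
tool_rot: [2.537, 1.543, 0.993]
contact_force: [-0.9, -0.9, -0.4]
opening: 0.0002
```

```bash
python3 -c "
from h import *
import cv2
go([.5348,-.2794],z=.187)
im=robot.read_camera('top')[:,:,::-1][170:320,300:500];cv2.imwrite('pics/top7.png',cv2.resize(im,None,fx=4,fy=4,interpolation=cv2.INTER_CUBIC))
"
```

```text
t 16.8 pos [ 0.5808 -0.2731  0.1838] heading 1.6 shift [-0.004  -0.0461  0.0049] F [-0.94 -0.88 -0.38] open 0.0002
```

View pics/top7.png

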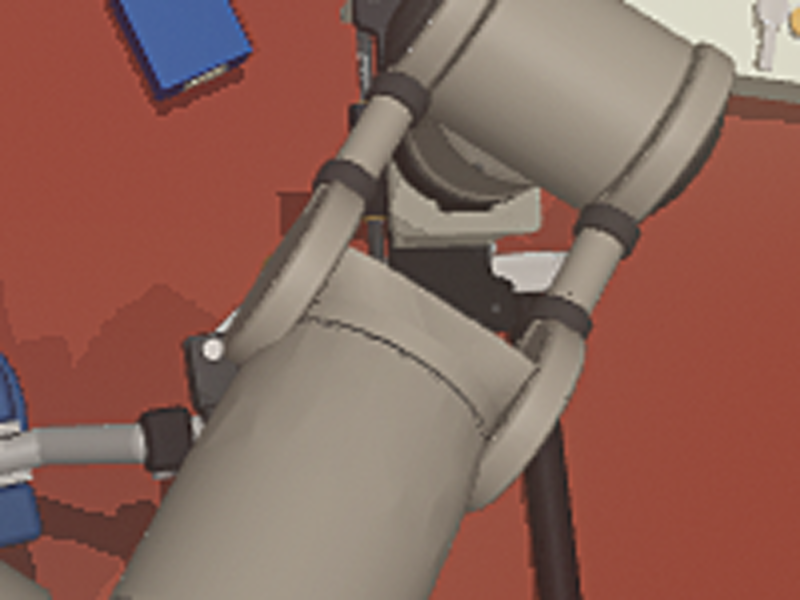

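>>> {"name": "play_rows", "arguments": {"moves": [[[-0.002, -0.004, 0.003, 0, -1], [-0.002, -0.004, 0.002, 0, -1], [0, -0.004, 0, 0, -1], [0, -0.004, 0, 0, -1], [0, -0.003, 0, 0, -1], [0, -0.003, 0, 0, -1], [0, -0.002, 0.0005, 0, -1], [0, -0.002, 0.0005, 0, -1], [0, 0, 0, 0, -1], [0, 0, 0, 0, -1]]]}}

```text
time: 17.85
tool_pos: [0.5539, -0.2814, 0.1907]
tool_rot: [2.31, 1.541, 0.766]
contact_force: [1.8, -0.1, 0.2]
opening: 0.0003
```

```bash
python3 -c "
from h import *
go([.5348,-.2794],z=.187)
import cv2
cv2.imwrite('pics/wrist8.png',robot.read_camera('wrist')[:,:,::-1])
im=robot.read_camera('scene')[:,:,::-1][60:210,130:330];cv2.imwrite('pics/scene8.png',cv2.resize(im,None,fx=4,fy=4,interpolation=cv2.INTER_CUBIC))
"
```

```text
t 17.85 pos [ 0.5539 -0.2814  0.1907] heading 1.5 shift [ 0.0034 -0.0191 -0.0024] F [ 1.81 -0.1   0.23] open 0.0003
```

View pics/wrist8.png

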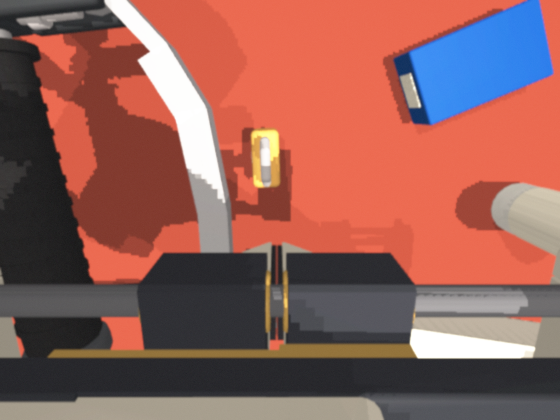

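View pics/scene8.png

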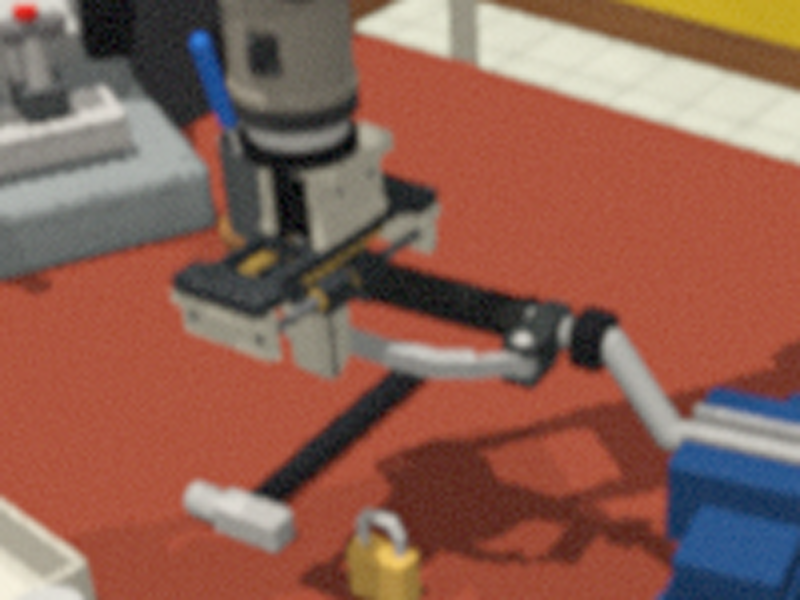

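The closed fingers' back is just touching the right blade, at about 1.8 N. Pressing in.

>>> {"name": "play_rows", "arguments": {"moves": [[[0, -0.003, 0.001, 0, -1], [0, -0.003, 0.001, 0, -1], [0, -0.003, 0.001, 0, -1], [0, -0.003, 0.001, 0, -1], [0, -0.003, 0.001, 0, -1], [0, -0.003, 0.001, 0, -1], [0, -0.003, 0.0005, 0, -1], [0, -0.002, 0.0005, 0, -1], [0, -0.001, 0, 0, -1], [0, 0, 0, 0, -1]]]}}

```text
time: 18.95
tool_pos: [0.5292, -0.2897, 0.1906]
tool_rot: [2.222, 1.539, 0.679]
contact_force: [3.3, 0.9, 0.3]
opening: 0.0008
```

```bash
python3 -c "
from h import *
go([.5348,-.2794],z=.187)"
```

```text
t 18.95 pos [ 0.5292 -0.2897  0.1906] heading 1.5 shift [ 0.0039  0.0057 -0.0101] F [3.35 0.87 0.27] open 0.0008
```

>>> {"name": "play_rows", "arguments": {"moves": [[[0, -0.001, 0.0003, 0, -1], [0, -0.001, 0.0003, 0, -1], [0, -0.001, 0.0003, 0, -1], [0, -0.001, 0, 0, -1], [0, -0.001, 0, 0, -1], [0, 0, 0, 0, -1], [0, 0, 0, 0, -1], [0, 0, 0, 0, -1], [0, 0, 0, 0, -1], [0, 0, 0, 0, -1]]]}}

```text
time: 19.95
tool_pos: [0.5245, -0.2908, 0.1906]
tool_rot: [2.189, 1.539, 0.646]
contact_force: [2.3, 0.5, 1.4]
opening: 0.0007
```

```bash
python3 -c "
from h import *
go([.5348,-.2794],z=.187)"
```

```text
t 19.95 pos [ 0.5245 -0.2908  0.1906] heading 1.6 shift [ 0.0041  0.0105 -0.0111] F [2.27 0.55 1.41] open 0.0007
```

>>> {"name": "play_rows", "arguments": {"moves": [[[0, -0.001, 0.0003, 0, -1], [0, -0.001, 0.0003, 0, -1], [0, -0.001, 0, 0, -1], [0, -0.001, 0, 0, -1], [0, -0.001, 0, 0, -1], [0, -0.001, 0, 0, -1], [0, -0.001, 0, 0, -1], [0, -0.001, 0, 0, -1], [0, -0.001, 0, 0, -1], [0, -0.001, 0, 0, -1]]]}}

```text
time: 20.95
tool_pos: [0.5247, -0.2909, 0.1912]
tool_rot: [1.887, 1.519, 0.344]
contact_force: [6.9, 0.5, -1.5]
opening: 0.0006
```

```bash
python3 -c "
from h import *
go([.5348,-.2794],z=.187)
import cv2
im=robot.read_camera('scene')[:,:,::-1][60:210,130:330];cv2.imwrite('pics/scene9.png',cv2.resize(im,None,fx=4,fy=4,interpolation=cv2.INTER_CUBIC))
"
```

```text
t 20.95 pos [ 0.5247 -0.2909  0.1912] heading 1.6 shift [ 0.0049  0.0102 -0.0111] F [ 6.95  0.49 -1.55] open 0.0006
```

View pics/scene9.png

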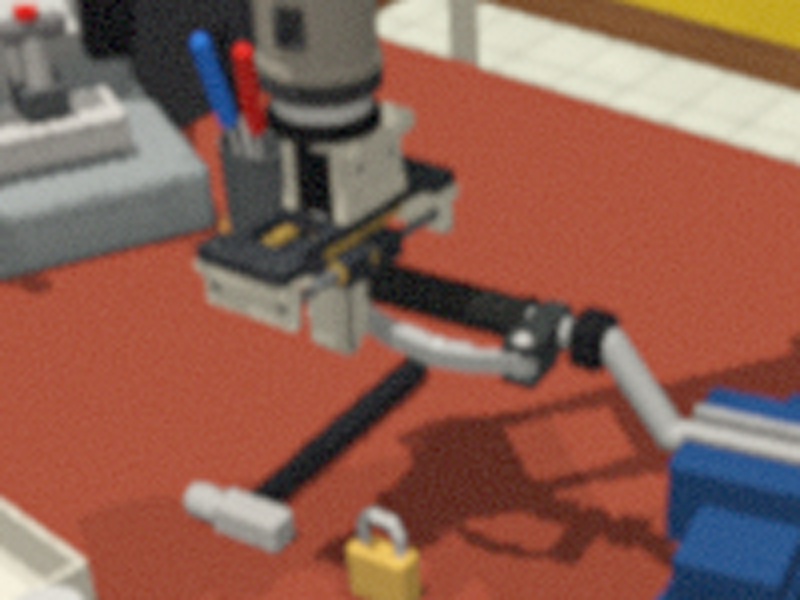

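The right lever is solid too: no travel in ten pushing rows, 7 N, after about 29 mm of stroke (29 expected), held for a second. Releasing it and moving clear.

>>> {"name": "play_rows", "arguments": {"moves": [[[0, 0.002, 0, 0, -1], [0, 0.003, -0.001, 0, -1], [0, 0.004, -0.001, 0, -1], [0, 0.005, -0.002, 0, -1], [0, 0.006, -0.002, 0, -1], [0, 0.006, -0.002, 0, -1], [0, 0.006, -0.002, 0, -1], [0, 0.006, 0, 0, -1], [0, 0.008, 0, 0, -1], [0, 0.008, 0, 0, -1]]]}}

```text
time: 22.0
tool_pos: [0.5799, -0.2782, 0.1929]
tool_rot: [1.957, 1.524, 0.414]
contact_force: [0.1, 0.2, -0.4]
opening: 0.0004
```

>>> {"name": "play_rows", "arguments": {"moves": [[[0, 0.006, 0, 0, -1], [0, 0.003, 0, 0, -1], [0, 0, 0, 0, -1], [-0.015, 0, 0, 0, -1], [-0.03, 0, 0, 0, -1], [-0.035, 0, 0, 0, -1], [-0.035, 0, 0, 0, -1], [-0.02, 0, 0, 0, -1], [0, 0, 0, 0, -1], [0, 0, 0, 0, -1]]]}}

```text
time: 23.0
tool_pos: [0.5828, -0.2806, 0.3302]
tool_rot: [2.07, 1.528, 0.526]
contact_force: [-0.1, -0.1, -0.9]
opening: 0.0009
```

```bash
python3 -c "
from h import *
go([.5348,-.2794],z=.187)
import cv2
for c in ['scene','wrist']: cv2.imwrite(f'pics/{c}10.png',robot.read_camera(c)[:,:,::-1])
a=cv2.imread('pics/scene0.png').astype(int);b=cv2.imread('pics/scene10.png').astype(int)
d=np.abs(a-b).max(2)
for n,(r0,r1,c0,c1) in {'left lever':(165,205,385,465),'right lever':(135,160,195,265),'bench':(215,370,130,415),'tools':(180,275,170,240)}.items(): print(n,(d[r0:r1,c0:c1]>60).sum())
"
```

```text
t 23.0 pos [ 0.5828 -0.2806  0.3302] heading 1.5 shift [ 0.1414 -0.0533  0.0004] F [-0.12 -0.08 -0.94] open 0.0009
left lever 60
right lever 63
bench 0
tools 174
```

View pics/scene10.png

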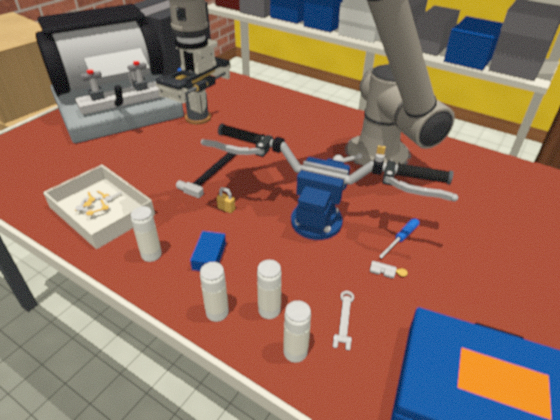

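View pics/wrist10.png

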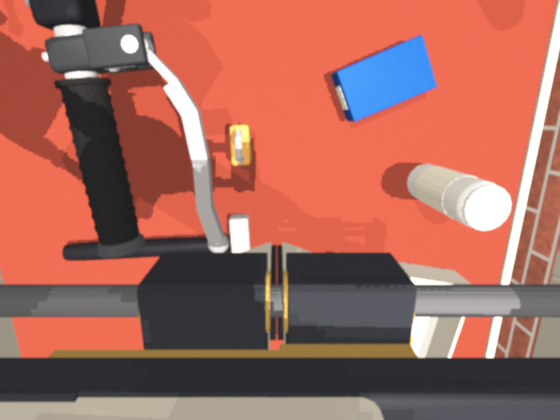

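```bash
python3 -c "
import cv2,numpy as np
a=cv2.imread('pics/scene0.png');b=cv2.imread('pics/scene10.png')
f=lambda im,r,c:cv2.resize(im[r:r+80,c:c+100],None,fx=3.9,fy=3.6,interpolation=cv2.INTER_CUBIC)
cv2.imwrite('pics/cmp.png',np.vstack([np.hstack([f(a,140,365),f(b,140,365)]),np.hstack([f(a,115,170),f(b,115,170)])]))
"
```

```text
(no output)
```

View pics/cmp.png

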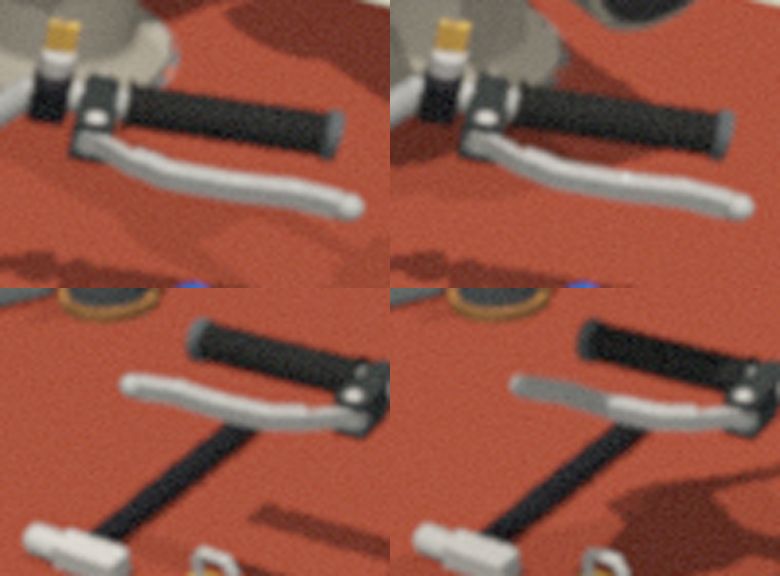

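Compared before and after, both levers are fully out at the same pixels, and the differences are only shadows. The hammer and padlock haven't moved, and the arm is well clear, with its tip at z = 0.33. Handing in.

```bash
python3 -c "
from cell import robot
print(robot.hand_in())"
```

```text
the job is handed in; nothing more can be done
None
```

Both brake levers come up solid short of their grips, and both sprang fully out again. I handed the job in at about 23 s.

- **Left lever:** I pressed it in with the backs of the closed fingers. At the stop it gave no more travel over ten pushing rows, at about 9 N. I held that push for 1 s. The lever had already been at or near the stop for about a second while I confirmed it, so the hold was nearer 2 s in all. By my measured points the gap to the grip there was about 27 mm, against 29 mm in the text, which is within the calibration error.
- **Right lever:** I pressed it the same way. The stop came about 29 mm in from first contact, as expected, and held solid at about 7 N for 1 s. It too had been at or near the stop for up to half a second before that.
- **Last checks:** Before and after pictures from the scene camera show both levers in the same place. The bench things in that view had not moved, with only shadows differing. The arm was clear, with the fingertips at z = 0.33 m.
- **Checks that disagreed:** One wrist-camera fix on the left lever's ball was about 4–6 mm off the other two views, so I relied on contact force instead. The tool tilted about 3° while pushing against the stops. By my figures the gripper body still cleared the grips by about 30 mm.

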